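# Gauge the setting depth of a pressed plug

## Task

Measure how deep the plug sits in the small bore of the clamped manifold block: take the depth gauge from its rest, stand its base flat on the block's top face over that bore, and push the sprung cap down with light finger pressure until the rod bottoms on the plug. Then put the gauge back upright on its rest, rod in the rest's hole, without disturbing the reading that the rod holds; leave the other things on the bench where they lie.

Things in the scene. Friction and masses are not known exactly. Their poses are not given: they have to be found in the camera images.
- bore_mouth (a point): Centre of the mouth of the small bore (10 mm wide, vertical) in the middle of the manifold's level top face, 50 mm above the bench; z up. A steel plug is pressed into the bore: its flat top lies between 6.5 and 20.5 mm below the face, different each time and not known beforehand. It must not be pressed with more than 12 N.
- manifold: Aluminium block, top face 80 mm along its x by 100 mm along y, fixed on a dark steel plate 116 x 150 x 12 mm; origin on the bench, under the bore. Two fittings stick 15 mm out of its -x side, 30 mm above the bench; toe clamps on its y sides reach 30 mm up. A second, wider hole (16 mm) at x +22, y +30 mm is not the one to measure. Screw heads are flush.
- rest_seat (a point): Centre of the top of the gauge rest (fixed), at the mouth of its rod hole. The rest is a grey plastic block, top 46 mm along x by 100 mm along y of this frame, 50 mm above the bench, on a black foot 74 x 126 x 8 mm. The hole is 18 mm wide and 38 mm deep; z up.
- gauge_grip (a point): Centre of the depth gauge's grip column, on the rod's axis, 30 mm above the underside of its base; z up. The loose gauge (about 0.35 kg) starts on the rest. The column is 24 mm along x by 26 mm along y, its top 40 mm above the underside: take it across its x faces. Base: a flat bar 22 mm along x, 90 mm along y, 12 mm thick. A black readout box stands on it from y +16 to +44 mm, 29 mm high.
- gauge_rod (a joint): The gauge's reading, m: how far the rod's tip stands out below the underside of the base, 0 to 0.022; 0.002 to 0.005 at the start; grows as the rod is pushed down. The rod slides with about 2.5 N of friction and stays where it is left.
- rod_tip (a point): Lower end of the upright polished 6 mm rod, on its axis; tapered to 3.6 mm at the very end. If it is pressed hard sideways against the wall of a hole it binds, and is dragged out of its reading when the gauge moves up or down.
- cap_top (a point): Top centre of the rod's cap, a disc 18 mm wide and 8 mm high, where to push. At rest it stands 74 mm minus the reading above the underside of the base, so leave room for it between the fingers when gripping the column. The cap sits on a spring on the rod, 2 N per mm with 4 mm of give (then solid): the rod slides once the cap is down about 1.3 mm, and the force climbs on when the rod has bottomed.
- caliper: Bystander: digital caliper, 238 mm long, lying flat on the bench; origin under its middle.
- plug_gauge: Bystander: steel plug gauge, 107 mm long, 23 mm thick, lying on the bench; origin under its middle.
- marker_1: Bystander: white marker pen, 134 mm long, lying on the bench; origin under its middle.
- hex_key_5: Bystander: hex key with a handle sleeve, 105 mm long, lying on the bench; origin under its middle.
There are look-alikes about, which are no part of the job. What is shaped like the part that bears rest_seat but blue is not meant.

How it is judged (in metres and radians):
On the way:
1. with the gauge's base flat on the block's face over the small bore, the rod rests on the plug (contact force between depth_gauge and bore_plug_c0 above 0.8 N and z of gauge_grip in the frame of bore_mouth between 0.0285 and 0.0315 m and horizontal distance between gauge_grip and bore_mouth below 0.003 m and angle between gauge_grip's own z axis and vertical below 0.03 rad), for 0.1 s.
At the end, for the whole second after the job is handed in: The gauge stands upright and released on its rest, within 1.5 mm of its seated height and 10 mm of the rest's centre, and its rod still stands out by the depth of the plug below the block's face, within 1 mm (z of gauge_grip in the frame of rest_seat between 0.0285 and 0.0315 m and horizontal distance between gauge_grip and rest_seat below 0.01 m and angle between gauge_grip's own z axis and vertical below 0.03 rad and z of bore_plug_c0 in the frame of rod_tip between -0.004 and -0.002 m); the robot touches nothing.
It fails at once if the rod presses on the plug with more than 12 N (contact force between depth_gauge and bore_plug_c0 above 12 N).
It fails at once if a bystander is shifted by more than 20 mm (distance of any of caliper, plug_gauge, marker_1, hex_key_5 from where it was at the start of the episode above 0.02 m).
It also fails if it takes over 67 s, if anything falls off the work surface, if the arm or the gripper's body presses on something with over 40 N, if the wrist force passes 120 N, or if a joint passes its speed limit or range.

## Robot

A 6-joint arm with a two-finger parallel gripper is mounted at the origin on a cart in front of the work surface, level with it; the furniture and walls round the work are solid. World frame = base frame: x ahead of the robot, y to its left, z up, the work surface at z = 0. Lengths are in mm, angles in rad, forces in N, time in s.
With the tool pointing down it reaches from about 350 to 775 mm from the base axis. Payload 7.3 kg.
Tool frame: the origin (TCP) lies at the very end of the fingers, on their centre line; the grasp point (between the pads) lies 19 mm behind it; z points along the fingers, y is the line along which they close (so a half turn about z gives the same grasp; the last joint's range is limited). The gripper opens to 92 mm and grips with 3 to 60 N. Pads are 19 mm wide; open, the fingers measure 130 mm over their backs; the gripper's body (75 mm by 190 mm) begins 47 mm behind the grasp point.
Start: joints at [1.09, 0.342, 1.524, -0, 1.275, -0.146], TCP at [172.491, 495.875, 226.741] pointing down, gripper open.
Joint ranges: [-2.53, 2.53], [-0.77, 2.02], [0.04, 2.7], [-1, 4.14], [0.28, 2.66], [-3.11, 3.11]. Speed limits (rad/s): [2.57, 2.57, 3.14, 3.14, 3.14, 3.14].

## Interface

Orientations are given as [roll, pitch, yaw] about the fixed x, y, z axes, in that order (R = Rz(yaw) Ry(pitch) Rx(roll)).
In Python, from plant import bot gives the robot as it stands.
- The arm moves only by the tool jog_arm, never from a script. Its argument "targets" is a list of rows, each an object with "xyz": the shift along the tool's x, y, z as a fraction of full scale, a list of three; "spin": the turn about the tool's z as a fraction of full scale. In form: [{"xyz": [x, y, z], "spin": spin}, ...]. A call has exactly 10 rows; each row shifts and turns the commanded pose from where the row before left it, along the tool's axes as they then stand; what a row does not reach is not made up. Full scale, the value 1, is 80 mm for a shift and 0.1 rad for a turn. A row lasts 1/8 s, in which the tool goes at most 62.5 mm and 10.7 degrees, less where a joint would pass 70% of its speed; a pose out of reach is approached as far as the arm can. A call with a number of a shift or a turn outside -1 to 1 is refused whole. A call with a gripper value outside its range is refused whole. "gripper" is the opening in per cent of the stroke, from 0 (shut) to 100 (fully open), set as the call begins (left out, the last holds). The fingers move at their own pace and stop on an object; the grip force is fixed at half the most. Time passes only in rows, so rows that do not move let the fingers close, or fill a call up. It gives the time, the measured TCP pose, the force, the opening and the grip force at its end, in the units of the state.
- bot.get_obs(): the state, without advancing time (a new reading comes with each control period).
- bot.capture(name): name is "scene" or "top" or "wrist"; returns the picture (420x560x3 uint8, blue, green, red); there is no depth.
- bot.get_calibration(name): a dict with "vfov" (degrees; the focal length in pixels is half the picture's height over the tangent of half this angle, whatever the lens; pixels are square), "cx", "cy" (the principal point, pixels), "eye" and "rotation" of the camera in the world. Camera axes: x right, y down, z forward; pixel columns grow to the right and rows downward; lengths in mm; the calibration is good to about 2 mm. The wrist camera is an equidistant fisheye: a pixel r from the principal point sees the ray r / f radians off the axis. A picture is of the moment at which its call begins: read the wrist's pose just before it. get_calibration takes no time and is no camera call; for the wrist camera it gives the pose at the moment of the call.
- bot.close_job(): hands the job in; it is judged then, once.
The state is a dict: "time": time; "joint_positions": joint angles; "dq": joint speeds; "tau": joint torques, N m; "tool_pos": TCP position; "tcp_rot": TCP orientation; "contact_force": force on the tool from outside, world axes, zero at the start; "moment": the same for the moment, N m; "grip_width": finger opening in mm; "finger_force": force on a finger pad.
Only numpy, scipy, OpenCV 4.12 (cv2) and the standard library are available. Lean on these libraries where they do the work, as an engineer would, in place of code of your own. Each camera call takes 0.05 s, during which the arm holds its last target. There are 200 camera calls.

## Working session

There is one attempt and no reset: what is moved stays moved. The work goes in short steps, Python scripts to look and compute and a tool call to move; the robot and the scene stay as the last step left them, time stands still between calls to the robot, and variables do not carry over. Pictures are saved under pics/ and viewed, at most 10 in all, crops included, and the job is handed in when it is done.

Besides the shell and the picture viewer there is one more tool, called after "Emit:" as name(argument=value, ...) on one line, values as JSON. jog_arm: Moves the arm, as the interface text tells. Shift numbers are shares of 80 mm and turn numbers shares of 0.1 rad, none past 1 either way. Its arguments: {"type":"object","properties":{"targets":{"type":"array","items":{"type":"object","properties":{"xyz":{"type":"array","items":{"type":"number"}},"spin":{"type":"number"}}}},"gripper":{"type":"number"}},"required":["targets"]}

```bash
mkdir -p pics; python3 - <<'E'
from plant import bot
import cv2
print(bot.get_obs())
for n in("top","scene"):
    c=bot.get_calibration(n);print(n,c)
    cv2.imwrite(f"pics/{n}0.png",bot.capture(n))
print(bot.get_calibration("wrist"))
E
```

```text
{'time': 0.0, 'joint_positions': array([ 1.09000218e+00,  3.42741303e-01,  1.52503840e+00, -2.14002997e-05,
        1.27540001e+00, -1.46002272e-01]), 'dq': array([-0.00176592, -0.0023589 , -0.00145516,  0.00119497, -0.00094399,
        0.00031447]), 'tau': array([ 2.16288463e-04, -4.31235695e+01, -2.44220817e+01,  7.18708173e-02,
        5.56337577e-02, -1.20678492e-04]), 'tool_pos': array([172.29111763, 495.48067683, 226.02786304]), 'tcp_rot': array([-3.14001950e+00, -2.10646795e-04,  2.80680686e+00]), 'contact_force': array([-0.17882022,  0.72316676,  0.43356649]), 'moment': array([ 0.02603591, -0.0077957 ,  0.01825161]), 'finger_force': 0.0, 'grip_width': 91.58353727581373}
top {'vfov': 47.04141858496454, 'cx': 276.05043540817985, 'cy': 214.29164102888942, 'eye': array([ 422.70128618,    8.75757794, 1335.72109644]), 'rotation': array([-3.02276392,  0.02082106, -1.5720198 ])}
scene {'vfov': 45.57947333969738, 'cx': 282.4830510220838, 'cy': 218.18069553393585, 'eye': array([-278.28647441, -955.4472929 , 1036.45563478]), 'rotation': array([-2.20760928,  0.02198248, -0.72393466])}
{'vfov': 65.70646984690485, 'cx': 274.98509104101663, 'cy': 212.07228652422933, 'eye': array([107.97665935, 518.32173572, 385.20645241]), 'rotation': array([2.88421293e+00, 4.55484307e-04, 1.23537925e+00])}
```

View pics/top0.png

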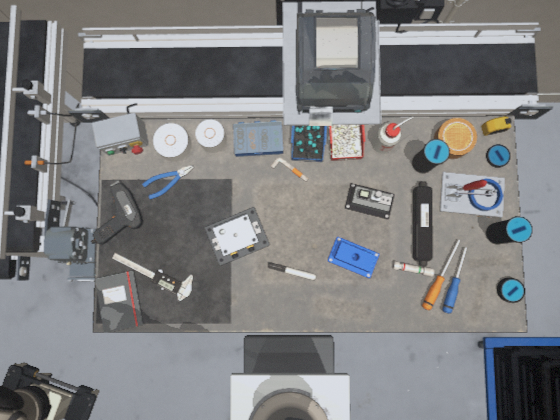

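View pics/scene0.png

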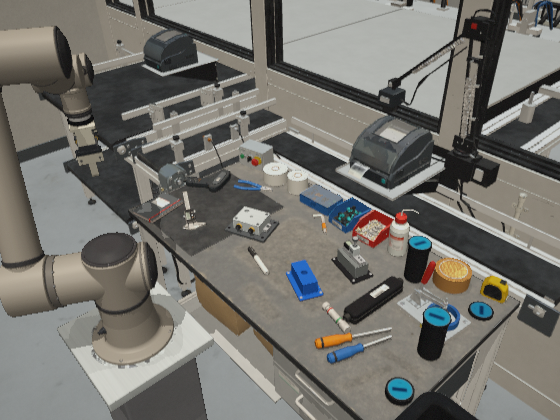

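The top view shows the manifold at about (236,236), the gauge on its grey rest at about (371,200), and the blue look-alike at (354,257). The arm is clear of the work. I'll enlarge the gauge and manifold and compute rough positions.

```bash
cat > h.py <<'E'
from plant import bot
import numpy as np, cv2
from scipy.spatial.transform import Rotation as R
def ray(cal,uv):
    f=210/np.tan(np.radians(cal['vfov']/2)); d=np.array([(uv[0]-cal['cx'])/f,(uv[1]-cal['cy'])/f])
    if cal.get('fish'):
        r=np.hypot(*d); v=np.array([*(d/r*np.sin(r)),np.cos(r)]) if r>0 else np.array([0,0,1.])
    else: v=np.array([*d,1.])
    return R.from_euler('xyz',cal['rotation']).apply(v)
def onz(cal,uv,z):
    v=ray(cal,uv); e=cal['eye']; return (e+v*(z-e[2])/v[2])[:2]
E
python3 - <<'E'
from h import *
c=bot.get_calibration('top')
for n,uv,z in [('man',(236,236),50),('gaugebox L',(361,193),70),('rest',(370.5,200.5),8),('decoy',(354,257),50),('marker',(292,271),5),('cal',(150,275),5),('plugg',(413,269),12),('hex',(290,168),5)]: print(n,onz(c,uv,z).round())
im=cv2.imread('pics/top0.png')
a=cv2.resize(im[170:230,335:405],None,fx=5.6,fy=5.6,interpolation=2);b=cv2.resize(im[206:266,200:270],None,fx=5.6,fy=5.6,interpolation=2)
cv2.imwrite('pics/z.png',np.hstack([a,b]))
E
```

```text
man [518. 143.]
gaugebox L [ 630. -190.]
rest [ 619. -226.]
decoy [ 462. -171.]
marker [425.  -7.]
cal [415. 383.]
plugg [ 430. -335.]
hex [712.  -3.]
```

View pics/z.png

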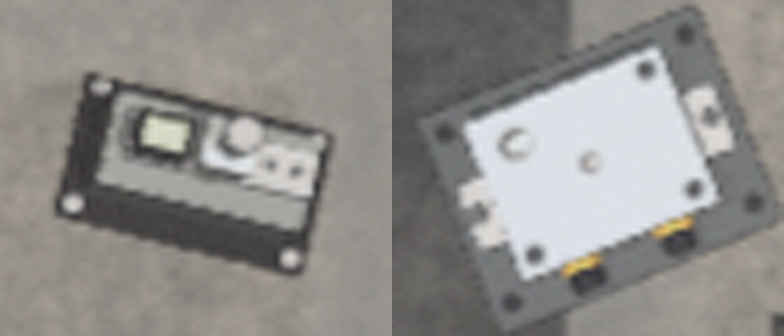

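In the crop, the gauge's cap is at full-picture px (378.4,194.1), with its box towards world +y and gauge yaw about -0.235. The bore is at px (235.4,234.9), with manifold yaw about +0.36. I'll turn the tool to yaw 1.336 (spin +14.7 rows in total), then go to the gauge.

```bash
cat >> h.py <<'E'
def togo(t,psi=None):
    "tool-axis shift (fractions of 80 mm) from measured TCP to t, with tool taken as down at yaw psi"
    o=bot.get_obs(); psi=o['tcp_rot'][2] if psi is None else psi
    return (R.from_euler('xyz',[np.pi,0,psi]).inv().apply(np.array(t)-o['tool_pos'])/80).round(3)
E
python3 - <<'E'
from h import *
c=bot.get_calibration('top')
g=onz(c,(378.4,194.1),120);b=onz(c,(235.4,234.9),50);print(g,b)
print(togo([*g,240],1.336))
E
```

```text
[ 618.58689497 -226.14082088] [521.14832034 144.18903215]
[-7.476  7.524 -0.173]
```

Emit:
jog_arm(targets=[{"xyz":[0,0,0],"spin":1},{"xyz":[0,0,0],"spin":1},{"xyz":[0,0,0],"spin":1},{"xyz":[0,0,0],"spin":1},{"xyz":[0,0,0],"spin":1},{"xyz":[0,0,0],"spin":1},{"xyz":[0,0,0],"spin":1},{"xyz":[0,0,0],"spin":1},{"xyz":[0,0,0],"spin":1},{"xyz":[0,0,0],"spin":1}])

```text
time: 1.35
tool_pos: [172.4, 495.6, 226.3]
tcp_rot: [-3.141, 0.001, 1.803]
contact_force: [0.6, -0.5, 0.2]
grip_width: 91.5
finger_force: 0.0
```

Emit:
jog_arm(targets=[{"xyz":[0,0,0],"spin":0.94},{"xyz":[0,0,0],"spin":0.93},{"xyz":[0,0,0],"spin":0.93},{"xyz":[0,0,0],"spin":0.93},{"xyz":[0,0,0],"spin":0.93},{"xyz":[-0.52,0.52,0],"spin":0},{"xyz":[-0.52,0.52,0],"spin":0},{"xyz":[-0.52,0.52,0],"spin":0},{"xyz":[-0.52,0.52,0],"spin":0},{"xyz":[-0.52,0.52,0],"spin":0}])

```text
time: 2.6
tool_pos: [328.1, 244.2, 226.6]
tcp_rot: [3.142, -0.0, 1.341]
contact_force: [1.2, 0.7, 0.0]
grip_width: 91.8
finger_force: 0.0
```

Emit:
jog_arm(targets=[{"xyz":[-0.52,0.52,0],"spin":0},{"xyz":[-0.52,0.52,0],"spin":0},{"xyz":[-0.52,0.52,0],"spin":0},{"xyz":[-0.52,0.52,0],"spin":0},{"xyz":[-0.52,0.52,0],"spin":0},{"xyz":[-0.52,0.52,0],"spin":0},{"xyz":[-0.52,0.52,0],"spin":0},{"xyz":[-0.52,0.52,0],"spin":0},{"xyz":[-0.4,0.4,-0.1],"spin":0},{"xyz":[0,0,0],"spin":0}])

```text
time: 3.85
tool_pos: [600.3, -195.3, 233.6]
tcp_rot: [-3.141, 0.0, 1.338]
contact_force: [0.3, 0.1, -0.8]
grip_width: 91.5
finger_force: 0.0
```

```bash
python3 - <<'E'
from h import *
import pickle
c=bot.get_calibration('wrist');c['fish']=1
im=bot.capture('wrist');cv2.imwrite('pics/w1.png',im);pickle.dump(c,open('w1.pkl','wb'))
print(c,bot.get_obs()['tool_pos'])
E
```

```text
{'vfov': 65.70646984690485, 'cx': 274.98509104101663, 'cy': 212.07228652422933, 'eye': array([ 616.19562312, -128.70295748,  392.62740653]), 'rotation': array([ 2.88463915e+00,  2.87733137e-04, -2.33892552e-01]), 'fish': 1} [ 599.49364054 -193.36566745  233.50042969]
```

View pics/w1.png

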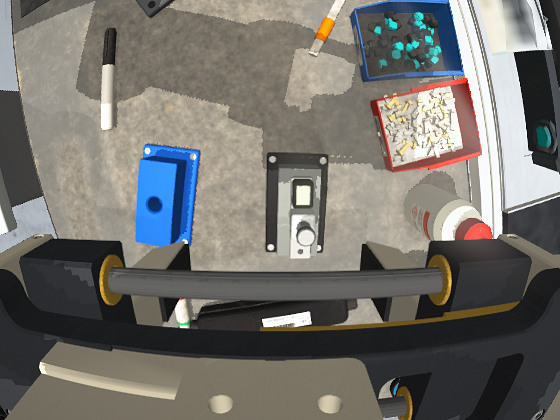

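The wrist view shows the gauge on the grey rest, with its cap at about (305,234), readout at (302,195), and foot screws at (272,159), (320,159) and (270,246). I'll enlarge it for exact pixels.

```bash
python3 - <<'E'
import cv2
im=cv2.imread('pics/w1.png')
cv2.imwrite('pics/w1z.png',cv2.resize(im[146:266,255:345],None,fx=5,fy=5,interpolation=2))
E
```

```text
(no output)
```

View pics/w1z.png

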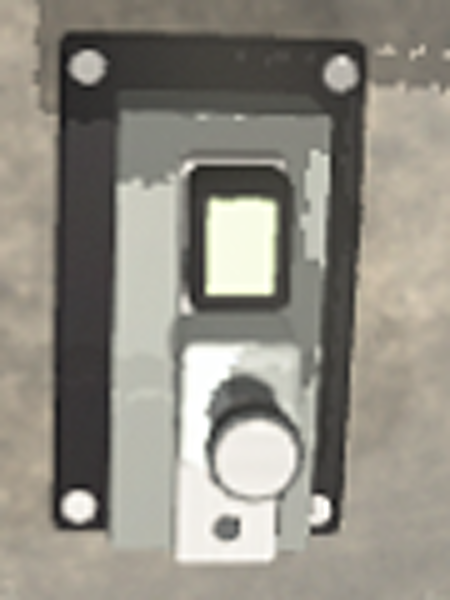

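Full-picture pixels: cap centre (306.0,237.4), readout-top centre (303,193.4), and foot screws (272.4,159.4), (323.2,160.4), (270.6,247.2) and (319,248). Rest-top corners are (278.6,168.4), (321,169), (277,255.6) and (317,255.6).

```bash
python3 - <<'E'
from h import *
import pickle
c=pickle.load(open('w1.pkl','rb'))
P=lambda u,v,z:onz(c,(255+u/5,146+v/5),z)
cap=P(255,457,120.5);box=P(240,237,79)
s=[P(87,67,8),P(341,72,8),P(320,510,8),P(78,506,8)]
t=[P(118,112,50),P(330,115,50),P(310,548,50),P(110,548,50)]
print('cap',cap,'box',box,'boxdist',np.linalg.norm(box-cap),'yaw',np.arctan2(*((box-cap)*[-1,1])))
for q in(s,t):
    q=np.array(q);d=q[0]+q[1]-q[2]-q[3];print(q.mean(0),'yaw',np.arctan2(-d[0],d[1]),np.linalg.norm(q[0]-q[1]),np.linalg.norm(q[1]-q[2]))
b=[P(177,560,62),P(275,560,62)];print('bar end',b,np.linalg.norm(b[0]-b[1]),np.linalg.norm(sum(b)/2-cap))
w=[P(187,165,79),P(292,165,79),P(290,308,79),P(187,310,79)];print(np.linalg.norm(w[0]-w[1]),np.linalg.norm(w[1]-w[2]))
E
```

```text
cap [ 620.94603307 -227.2405631 ] box [ 628.28478175 -196.73243733] boxdist 31.378383803053627 yaw -0.23606555051422265
[ 620.19703272 -224.57359096] yaw -0.2516522501050219 60.531187118122894 110.97069856454836
[ 619.89911916 -224.01178938] yaw -0.2468303516655336 45.209736640043644 98.89182941148155
bar end [array([ 600.35748504, -267.94309127]), array([ 621.41726751, -273.13427902])] 21.690156013146545 44.45114115012092
20.619198427513115 28.860644184767434
```

```bash
python3 - <<'E'
from h import *
import pickle
c=pickle.load(open('w1.pkl','rb'));t=bot.get_calibration('top')
for z in(0,100,150): print(z,onz(c,(408,205),z),onz(c,(475,230),z),onz(t,(390,133),z),onz(t,(390,146),z))
print(togo([620.8,-226.7,62],1.338))
E
```

```text
0 [ 764.56709131 -260.20924833] [ 869.91660402 -322.99968672] [ 812.86533343 -286.6333497 ] [ 775.16310908 -285.53650853]
100 [ 726.7777099  -226.71533306] [ 805.29529214 -273.5133987 ] [ 783.65533979 -264.51863366] [ 748.77572748 -263.50390852]
150 [ 707.88301919 -209.96837543] [ 772.9846362  -248.77025469] [ 769.05034298 -253.46127563] [ 735.58203668 -252.48760851]
[-0.344  0.355  2.144]
```

Emit:
jog_arm(targets=[{"xyz":[-0.172,0.178,0.1],"spin":0.03},{"xyz":[-0.172,0.177,0.2],"spin":0.03},{"xyz":[0,0,0.4],"spin":0},{"xyz":[0,0,0.4],"spin":0},{"xyz":[0,0,0.4],"spin":0},{"xyz":[0,0,0.3],"spin":0},{"xyz":[0,0,0.2],"spin":0},{"xyz":[0,0,0.144],"spin":0},{"xyz":[0,0,0],"spin":0},{"xyz":[0,0,0],"spin":0}])

```text
time: 5.15
tool_pos: [621.5, -225.9, 64.1]
tcp_rot: [3.14, 0.0, 1.335]
contact_force: [0.5, -1.1, -0.1]
grip_width: 91.8
finger_force: 0.0
```

Emit:
jog_arm(gripper=0, targets=[{"xyz":[0,0,0]},{"xyz":[0,0,0]},{"xyz":[0,0,0]},{"xyz":[0,0,0]},{"xyz":[0,0,0]},{"xyz":[0,0,0]},{"xyz":[0,0,0]},{"xyz":[0,0,0]},{"xyz":[0,0,0]},{"xyz":[0,0,0]}])

```text
invalid input
```

Emit:
jog_arm(gripper=0, targets=[{"xyz":[0,0,0],"spin":0},{"xyz":[0,0,0],"spin":0},{"xyz":[0,0,0],"spin":0},{"xyz":[0,0,0],"spin":0},{"xyz":[0,0,0],"spin":0},{"xyz":[0,0,0],"spin":0},{"xyz":[0,0,0],"spin":0},{"xyz":[0,0,0],"spin":0},{"xyz":[0,0,0],"spin":0},{"xyz":[0,0,0],"spin":0}])

```text
time: 6.4
tool_pos: [621.0, -225.7, 63.2]
tcp_rot: [3.141, -0.0, 1.335]
contact_force: [0.6, -0.8, -0.3]
grip_width: 23.8
finger_force: 30.0
```

```bash
python3 - <<'E'
from h import *
print(bot.get_obs())
E
```

```text
{'time': 6.4, 'joint_positions': array([-4.64523989e-01,  7.38365157e-01,  1.31084981e+00,  1.17173588e-04,
        1.09229528e+00, -2.28653118e-01]), 'dq': array([ 1.74909189e-04,  1.00809188e-03, -3.97066651e-04,  7.70142843e-04,
        2.38948703e-04,  6.88829296e-05]), 'tau': array([-1.98816945e-02, -5.97133648e+01, -2.19310284e+01,  4.49944963e-02,
        1.96748693e-01,  5.14541331e-03]), 'tool_pos': array([ 621.00742933, -225.69203027,   63.1514245 ]), 'tcp_rot': array([ 3.14148882e+00, -8.26319965e-05,  1.33487151e+00]), 'contact_force': array([ 0.5744065 , -0.79477078, -0.27276693]), 'moment': array([-0.1378451 , -0.04665795,  0.00827914]), 'finger_force': 29.998809099197388, 'grip_width': 23.797290618476286}
```

Emit:
jog_arm(targets=[{"xyz":[0,0,-0.1],"spin":0},{"xyz":[0,0,-0.4],"spin":0},{"xyz":[0,0,-0.5],"spin":0},{"xyz":[0.2,-0.14,-0.3],"spin":0},{"xyz":[0.5,-0.35,0],"spin":0},{"xyz":[0.58,-0.41,0],"spin":0},{"xyz":[0.58,-0.41,0],"spin":0},{"xyz":[0.58,-0.41,0],"spin":0},{"xyz":[0.5,-0.35,0],"spin":0},{"xyz":[0.33,-0.23,0],"spin":0}])

```text
time: 7.65
tool_pos: [501.8, 73.6, 167.5]
tcp_rot: [-3.141, -0.0, 1.336]
contact_force: [1.0, 0.0, -3.3]
grip_width: 23.5
finger_force: 30.0
```

Emit:
jog_arm(targets=[{"xyz":[0,0,0],"spin":0},{"xyz":[0,0,0],"spin":0},{"xyz":[0,0,0],"spin":0},{"xyz":[0,0,0],"spin":0},{"xyz":[0,0,0],"spin":0},{"xyz":[0,0,0],"spin":0},{"xyz":[0,0,0],"spin":0},{"xyz":[0,0,0],"spin":0},{"xyz":[0,0,0],"spin":0},{"xyz":[0,0,0],"spin":0}])

```text
time: 8.9
tool_pos: [503.2, 71.7, 167.2]
tcp_rot: [3.142, -0.0, 1.335]
contact_force: [0.2, -0.9, -3.9]
grip_width: 23.6
finger_force: 30.0
```

```bash
python3 - <<'E'
from h import *
import pickle
c=bot.get_calibration('wrist');c['fish']=1
im=bot.capture('wrist');cv2.imwrite('pics/w2.png',im);pickle.dump(c,open('w2.pkl','wb'))
print(c,bot.get_obs()['tool_pos'])
E
```

```text
{'vfov': 65.70646984690485, 'cx': 274.98509104101663, 'cy': 212.07228652422933, 'eye': array([519.21357784, 138.20969298, 326.28592259]), 'rotation': array([ 2.88498510e+00, -1.10516069e-04, -2.36556352e-01]), 'fish': 1} [503.20755482  71.66196027 167.21525133]
```

View pics/w2.png

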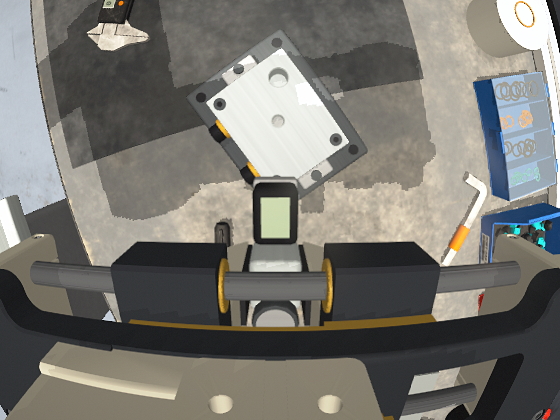

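The bore is at about (278,121), the wide hole at (279,77), and the gauge is held with its readout at (275,218). I'll refine both.

```bash
python3 - <<'E'
import cv2,numpy as np
im=cv2.imread('pics/w2.png')
a=cv2.resize(im[105:137,262:294],None,fx=18,fy=18,interpolation=2)[:,:390]
a=cv2.resize(im[105:137,262:294],None,fx=12,fy=12,interpolation=2)
b=cv2.resize(im[170:334,235:315],None,fx=3.6,fy=3.6,interpolation=2)
o=np.zeros((590,680,3),np.uint8);o[:384,:384]=a;o[:b.shape[0],390:390+b.shape[1]]=b;cv2.imwrite('pics/w2z.png',o)
g=cv2.cvtColor(im,6)[108:134,265:291];_,m=cv2.threshold(cv2.GaussianBlur(g,(3,3),0),0,255,cv2.THRESH_BINARY_INV+cv2.THRESH_OTSU)
n,l,s,c=cv2.connectedComponentsWithStats(m);print(s[1:],c[1:]+[265,108])
E
```

```text
[[  6   6  14  13 148]] [[277.59459459 120.04054054]]
```

View pics/w2z.png

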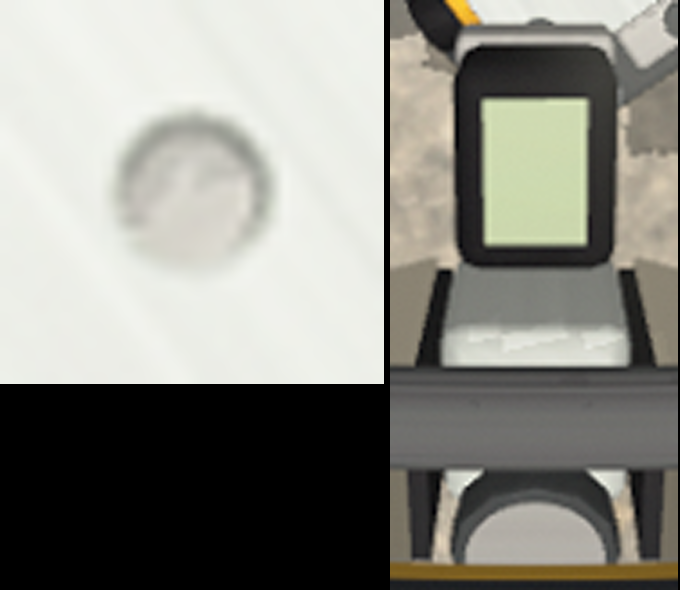

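```bash
python3 - <<'E'
from h import *
import pickle
c=pickle.load(open('w2.pkl','rb'));o=bot.get_obs()
Q=R.from_euler('xyz',[np.pi,0,o['tcp_rot'][2]])
b=onz(c,(277.6,120.2),50);print('bore',b)
for p,h in [((536,156),16),((513,517) ,0)][:1]:
    z=o['tool_pos'][2]+h; q=onz(c,(235+(p[0]-390)/3.6-.4,170+p[1]/3.6-.4),z)
    print('box in tool',Q.inv().apply(np.array([*q,z])-o['tool_pos']))
# cap disc: chord edges at crop (456..617), centre x 537
z=o['tool_pos'][2]+57.5
for v in (500,545,563): print('cap v',v,[Q.inv().apply(np.array([*onz(c,(235+(u-390)/3.6-.4,170+v/3.6-.4),z),z])-o['tool_pos']).round(1) for u in (466,608)])
print(o['tool_pos'],togo([*b,167]))
E
```

```text
bore [523.05355684 144.65078188]
box in tool [ 30.49967397   0.07493758 -16.        ]
cap v 500 [array([  5.7,  -7. , -57.5]), array([  5.7,   7.3, -57.5])]
cap v 545 [array([  0.2,  -7.2, -57.5]), array([  0.1,   7.4, -57.5])]
cap v 563 [array([ -2.1,  -7.2, -57.5]), array([ -2.1,   7.5, -57.5])]
[503.20755482  71.66196027 167.21525133] [0.945 0.028 0.003]
```

Bore centre is (523.05,144.65), and the top view agrees once its offset seen at the gauge is allowed for. Moving over it and down to just above the face.

Emit:
jog_arm(targets=[{"xyz":[0.3,0.014,0],"spin":0},{"xyz":[0.4,0.014,0],"spin":0},{"xyz":[0.245,0,0.1],"spin":0},{"xyz":[0,0,0.3],"spin":0},{"xyz":[0,0,0.4],"spin":0},{"xyz":[0,0,0.3],"spin":0},{"xyz":[0,0,0.1],"spin":0},{"xyz":[0,0,0],"spin":0},{"xyz":[0,0,0],"spin":0},{"xyz":[0,0,0],"spin":0}])

```text
time: 10.2
tool_pos: [523.7, 144.7, 72.2]
tcp_rot: [3.14, -0.001, 1.335]
contact_force: [0.8, -0.2, -4.0]
grip_width: 23.6
finger_force: 30.0
```

```bash
python3 - <<'E'
from h import *
o=bot.get_obs();print(o['tool_pos'],o['contact_force'],o['moment'],togo([523.1,144.6,63]))
E
```

```text
[523.6741307  144.68839528  72.15884769] [ 0.77301796 -0.2135625  -4.03454575] [-0.08836124  0.06581435 -0.02642487] [-0.003 -0.007  0.114]
```

Emit:
jog_arm(targets=[{"xyz":[0,-0.004,0.03],"spin":0},{"xyz":[0,0,0.03],"spin":0},{"xyz":[0,0,0.015],"spin":0},{"xyz":[0,0,0.01],"spin":0},{"xyz":[0,0,0],"spin":0},{"xyz":[0,0,0],"spin":0},{"xyz":[0,0,0],"spin":0},{"xyz":[0,0,0],"spin":0},{"xyz":[0,0,0],"spin":0},{"xyz":[0,0,0],"spin":0}])

```text
time: 11.45
tool_pos: [522.8, 144.7, 64.4]
tcp_rot: [3.142, -0.0, 1.335]
contact_force: [0.2, 0.5, -3.9]
grip_width: 24.1
finger_force: 30.0
```

Emit:
jog_arm(targets=[{"xyz":[0,0,0.005],"spin":0},{"xyz":[0,0,0],"spin":0},{"xyz":[0,0,0.005],"spin":0},{"xyz":[0,0,0],"spin":0},{"xyz":[0,0,0.005],"spin":0},{"xyz":[0,0,0],"spin":0},{"xyz":[0,0,0.004],"spin":0},{"xyz":[0,0,0],"spin":0},{"xyz":[0,0,0],"spin":0},{"xyz":[0,0,0],"spin":0}])

```text
time: 12.7
tool_pos: [522.8, 144.7, 63.1]
tcp_rot: [3.141, -0.0, 1.335]
contact_force: [-1.5, -1.1, 1.4]
grip_width: 23.8
finger_force: 30.0
```

Contact force rose about 5 N at seat height. Releasing, rising and closing above the cap.

Emit:
jog_arm(gripper=60, targets=[{"xyz":[0,0,0],"spin":0},{"xyz":[0,0,0],"spin":0},{"xyz":[0,0,0],"spin":0},{"xyz":[0,0,0],"spin":0},{"xyz":[0,0,0],"spin":0},{"xyz":[0,0,-0.1],"spin":0},{"xyz":[0,0,-0.3],"spin":0},{"xyz":[0,0,-0.3],"spin":0},{"xyz":[0,0,-0.2],"spin":0},{"xyz":[0,0,0],"spin":0}])

```text
time: 13.95
tool_pos: [523.7, 144.8, 136.5]
tcp_rot: [3.138, -0.001, 1.335]
contact_force: [-0.5, 0.6, 0.5]
grip_width: 55.2
finger_force: 0.0
```

Emit:
jog_arm(gripper=0, targets=[{"xyz":[0,0,0],"spin":0},{"xyz":[0,0,0],"spin":0},{"xyz":[0,0,0],"spin":0},{"xyz":[0,0,0],"spin":0},{"xyz":[0,0,0],"spin":0},{"xyz":[0,0,0],"spin":0},{"xyz":[0,0,0],"spin":0},{"xyz":[0,0,0],"spin":0},{"xyz":[0,0,0],"spin":0},{"xyz":[0,0,0],"spin":0}])

```text
time: 15.2
tool_pos: [522.8, 144.7, 134.9]
tcp_rot: [3.141, -0.0, 1.335]
contact_force: [-0.2, 0.6, 0.5]
grip_width: 0.6
finger_force: 0.0
```

```bash
python3 - <<'E'
from h import *
o=bot.get_obs();print(o)
cv2.imwrite('pics/s3.png',cv2.resize(bot.capture('scene')[185:285,190:320],None,fx=6,fy=6,interpolation=2))
E
```

```text
{'time': 15.2, 'joint_positions': array([1.28706630e-01, 4.63122165e-01, 1.60762571e+00, 1.11143848e-04,
       1.07070608e+00, 3.64671417e-01]), 'dq': array([-0.00029849,  0.00063151, -0.00012308, -0.00017015,  0.00094578,
        0.0008441 ]), 'tau': array([ 8.37475932e-05, -4.66356254e+01, -2.17717856e+01,  7.83704873e-02,
        5.59609864e-03,  2.37462342e-05]), 'tool_pos': array([522.78156263, 144.72794628, 134.91447235]), 'tcp_rot': array([ 3.14149787e+00, -1.40589489e-04,  1.33477826e+00]), 'contact_force': array([-0.16630103,  0.55682964,  0.53336137]), 'moment': array([-0.05847402,  0.02142586, -0.0222356 ]), 'finger_force': 0.0, 'grip_width': 0.5934266919874056}
```

View pics/s3.png

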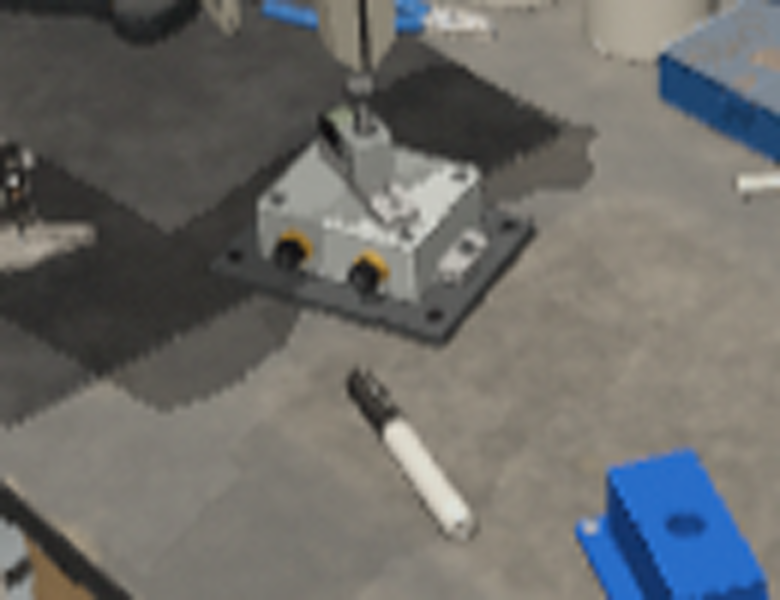

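The gauge stands flat on the block, with the shut fingers centred above its cap at (360,85). Approaching the cap, then pushing in small steps while watching the force.

Emit:
jog_arm(targets=[{"xyz":[0,0,0.08],"spin":0},{"xyz":[0,0,0.06],"spin":0},{"xyz":[0,0,0.02],"spin":0},{"xyz":[0,0,0.01],"spin":0},{"xyz":[0,0,0.01],"spin":0},{"xyz":[0,0,0.01],"spin":0},{"xyz":[0,0,0.01],"spin":0},{"xyz":[0,0,0],"spin":0},{"xyz":[0,0,0],"spin":0},{"xyz":[0,0,0],"spin":0}])

```text
time: 16.5
tool_pos: [522.9, 144.7, 119.0]
tcp_rot: [3.141, -0.0, 1.335]
contact_force: [-0.0, 0.4, 1.9]
grip_width: 0.2
finger_force: 1.0
```

Emit:
jog_arm(targets=[{"xyz":[0,0,0.005],"spin":0},{"xyz":[0,0,0.005],"spin":0},{"xyz":[0,0,0.005],"spin":0},{"xyz":[0,0,0.005],"spin":0},{"xyz":[0,0,0.005],"spin":0},{"xyz":[0,0,0.005],"spin":0},{"xyz":[0,0,0],"spin":0},{"xyz":[0,0,0],"spin":0},{"xyz":[0,0,0],"spin":0},{"xyz":[0,0,0],"spin":0}])

```text
time: 17.75
tool_pos: [522.8, 144.7, 116.5]
tcp_rot: [3.141, -0.0, 1.335]
contact_force: [0.2, 0.3, 0.9]
grip_width: 0.0
finger_force: 1.0
```

Emit:
jog_arm(targets=[{"xyz":[0,0,0.006],"spin":0},{"xyz":[0,0,0.006],"spin":0},{"xyz":[0,0,0.006],"spin":0},{"xyz":[0,0,0.006],"spin":0},{"xyz":[0,0,0],"spin":0},{"xyz":[0,0,0],"spin":0},{"xyz":[0,0,0],"spin":0},{"xyz":[0,0,0],"spin":0},{"xyz":[0,0,0],"spin":0},{"xyz":[0,0,0],"spin":0}])

```text
time: 19.0
tool_pos: [522.8, 144.7, 114.6]
tcp_rot: [3.142, -0.0, 1.335]
contact_force: [1.1, 0.7, 1.9]
grip_width: 0.9
finger_force: 0.9
```

```bash
python3 - <<'E'
from h import *
for i in range(3): o=bot.get_obs();print(o['tool_pos'],o['contact_force'],o['tau'][1:3])
E
```

```text
[522.77581554 144.71003387 114.56861297] [1.11615303 0.66061643 1.93859014] [-46.0111177  -20.13261616]
[522.77581554 144.71003387 114.56861297] [1.11615303 0.66061643 1.93859014] [-46.0111177  -20.13261616]
[522.77581554 144.71003387 114.56861297] [1.11615303 0.66061643 1.93859014] [-46.0111177  -20.13261616]
```

Emit:
jog_arm(targets=[{"xyz":[0,0,0.006],"spin":0},{"xyz":[0,0,0.006],"spin":0},{"xyz":[0,0,0.006],"spin":0},{"xyz":[0,0,0.006],"spin":0},{"xyz":[0,0,0],"spin":0},{"xyz":[0,0,0],"spin":0},{"xyz":[0,0,0],"spin":0},{"xyz":[0,0,0],"spin":0},{"xyz":[0,0,0],"spin":0},{"xyz":[0,0,0],"spin":0}])

```text
time: 20.25
tool_pos: [522.8, 144.7, 112.7]
tcp_rot: [3.142, -0.0, 1.335]
contact_force: [-0.4, -0.1, 1.2]
grip_width: 0.8
finger_force: 0.9
```

Emit:
jog_arm(targets=[{"xyz":[0,0,0.006],"spin":0},{"xyz":[0,0,0.006],"spin":0},{"xyz":[0,0,0.006],"spin":0},{"xyz":[0,0,0.006],"spin":0},{"xyz":[0,0,0],"spin":0},{"xyz":[0,0,0],"spin":0},{"xyz":[0,0,0],"spin":0},{"xyz":[0,0,0],"spin":0},{"xyz":[0,0,0],"spin":0},{"xyz":[0,0,0],"spin":0}])

```text
time: 21.5
tool_pos: [522.8, 144.7, 110.7]
tcp_rot: [3.142, -0.0, 1.335]
contact_force: [0.3, -0.0, 2.6]
grip_width: 0.2
finger_force: 0.9
```

Emit:
jog_arm(targets=[{"xyz":[0,0,0.006],"spin":0},{"xyz":[0,0,0.006],"spin":0},{"xyz":[0,0,0.006],"spin":0},{"xyz":[0,0,0.006],"spin":0},{"xyz":[0,0,0],"spin":0},{"xyz":[0,0,0],"spin":0},{"xyz":[0,0,0],"spin":0},{"xyz":[0,0,0],"spin":0},{"xyz":[0,0,0],"spin":0},{"xyz":[0,0,0],"spin":0}])

```text
time: 22.75
tool_pos: [522.8, 144.7, 108.8]
tcp_rot: [3.142, -0.0, 1.335]
contact_force: [-0.8, -0.8, 1.7]
grip_width: 0.1
finger_force: 0.9
```

Emit:
jog_arm(targets=[{"xyz":[0,0,0.006],"spin":0},{"xyz":[0,0,0.006],"spin":0},{"xyz":[0,0,0.006],"spin":0},{"xyz":[0,0,0.006],"spin":0},{"xyz":[0,0,0],"spin":0},{"xyz":[0,0,0],"spin":0},{"xyz":[0,0,0],"spin":0},{"xyz":[0,0,0],"spin":0},{"xyz":[0,0,0],"spin":0},{"xyz":[0,0,0],"spin":0}])

```text
time: 24.0
tool_pos: [522.8, 144.7, 106.9]
tcp_rot: [3.141, -0.0, 1.335]
contact_force: [1.3, 0.3, 3.8]
grip_width: 0.3
finger_force: 1.9
```

Emit:
jog_arm(targets=[{"xyz":[0,0,0.006],"spin":0},{"xyz":[0,0,0.006],"spin":0},{"xyz":[0,0,0],"spin":0},{"xyz":[0,0,0],"spin":0},{"xyz":[0,0,0],"spin":0},{"xyz":[0,0,0],"spin":0},{"xyz":[0,0,0],"spin":0},{"xyz":[0,0,0],"spin":0},{"xyz":[0,0,0],"spin":0},{"xyz":[0,0,0],"spin":0}])

```text
time: 25.25
tool_pos: [522.8, 144.7, 106.1]
tcp_rot: [3.141, -0.0, 1.335]
contact_force: [0.2, 0.6, 5.9]
grip_width: 0.6
finger_force: 2.6
```

Bottomed: about 6 N on the cap, held for several rows, with a reading near 14.7 mm. Withdraw, open, and take the column again.

Emit:
jog_arm(targets=[{"xyz":[0,0,-0.02],"spin":0},{"xyz":[0,0,-0.05],"spin":0},{"xyz":[0,0,-0.09],"spin":0},{"xyz":[0,0,-0.09],"spin":0},{"xyz":[0,0,0],"spin":0},{"xyz":[0,0,0],"spin":0},{"xyz":[0,0,0],"spin":0},{"xyz":[0,0,0],"spin":0},{"xyz":[0,0,0],"spin":0},{"xyz":[0,0,0],"spin":0}])

```text
time: 26.5
tool_pos: [522.7, 144.7, 125.9]
tcp_rot: [-3.142, -0.0, 1.335]
contact_force: [-0.7, -1.6, -0.8]
grip_width: 0.5
finger_force: 0.0
```

Emit:
jog_arm(gripper=60, targets=[{"xyz":[0,0,0],"spin":0},{"xyz":[0,0,0],"spin":0},{"xyz":[0,0,0],"spin":0},{"xyz":[0,0,0],"spin":0},{"xyz":[0,0,0],"spin":0},{"xyz":[0,0,0],"spin":0},{"xyz":[0,0,0],"spin":0},{"xyz":[0,0,0],"spin":0},{"xyz":[0,0,0],"spin":0},{"xyz":[0,0,0],"spin":0}])

```text
time: 27.75
tool_pos: [522.8, 144.7, 125.9]
tcp_rot: [3.142, -0.0, 1.335]
contact_force: [0.5, 0.1, -0.8]
grip_width: 55.1
finger_force: 0.0
```

Down 62.4 mm (0.78) to the old grip height, then close.

Emit:
jog_arm(targets=[{"xyz":[0,0,0.15],"spin":0},{"xyz":[0,0,0.25],"spin":0},{"xyz":[0,0,0.2],"spin":0},{"xyz":[0,0,0.13],"spin":0},{"xyz":[0,0,0.05],"spin":0},{"xyz":[0,0,0],"spin":0},{"xyz":[0,0,0],"spin":0},{"xyz":[0,0,0],"spin":0},{"xyz":[0,0,0],"spin":0},{"xyz":[0,0,0],"spin":0}])

```text
time: 29.0
tool_pos: [522.8, 144.7, 63.7]
tcp_rot: [3.141, -0.0, 1.335]
contact_force: [0.1, -0.1, -0.1]
grip_width: 54.9
finger_force: 0.0
```

Emit:
jog_arm(gripper=0, targets=[{"xyz":[0,0,0],"spin":0},{"xyz":[0,0,0],"spin":0},{"xyz":[0,0,0],"spin":0},{"xyz":[0,0,0],"spin":0},{"xyz":[0,0,0],"spin":0},{"xyz":[0,0,0],"spin":0},{"xyz":[0,0,0],"spin":0},{"xyz":[0,0,0],"spin":0},{"xyz":[0,0,0],"spin":0},{"xyz":[0,0,0],"spin":0}])

```text
time: 30.25
tool_pos: [522.8, 144.7, 63.5]
tcp_rot: [3.142, -0.0, 1.335]
contact_force: [0.6, -0.6, -0.3]
grip_width: 24.3
finger_force: 30.0
```

Emit:
jog_arm(targets=[{"xyz":[0,0,-0.03],"spin":0},{"xyz":[0,0,-0.1],"spin":0},{"xyz":[0,0,-0.15],"spin":0},{"xyz":[0,0,-0.3],"spin":0},{"xyz":[0,0,-0.4],"spin":0},{"xyz":[0,0,-0.32],"spin":0},{"xyz":[0,0,0],"spin":0},{"xyz":[0,0,0],"spin":0},{"xyz":[0,0,0],"spin":0},{"xyz":[0,0,0],"spin":0}])

```text
time: 31.5
tool_pos: [522.3, 144.6, 166.6]
tcp_rot: [-3.14, 0.001, 1.335]
contact_force: [0.0, -0.7, -3.0]
grip_width: 23.7
finger_force: 30.0
```

```bash
python3 - <<'E'
from h import *
o=bot.get_obs();print(o['tool_pos'],o['tcp_rot'],o['contact_force'],togo([620.3,-224.8,o['tool_pos'][2]]))
E
```

```text
[522.34740061 144.64877291 166.60899686] [-3.13996079e+00  5.06148986e-04  1.33472677e+00] [ 0.01138948 -0.69781583 -2.97746367] [-4.204  2.271  0.   ]
```

Emit:
jog_arm(targets=[{"xyz":[-0.25,0.135,0],"spin":0},{"xyz":[-0.5,0.27,0],"spin":0},{"xyz":[-0.55,0.297,0],"spin":0},{"xyz":[-0.55,0.297,0],"spin":0},{"xyz":[-0.55,0.297,0],"spin":0},{"xyz":[-0.55,0.297,0],"spin":0},{"xyz":[-0.55,0.297,0],"spin":0},{"xyz":[-0.45,0.243,0],"spin":0},{"xyz":[-0.254,0.138,0],"spin":0},{"xyz":[0,0,0],"spin":0}])

```text
time: 32.75
tool_pos: [620.5, -226.7, 166.2]
tcp_rot: [-3.14, -0.0, 1.332]
contact_force: [-0.4, 1.8, -3.5]
grip_width: 23.8
finger_force: 30.0
```

Emit:
jog_arm(targets=[{"xyz":[0,0,0],"spin":0},{"xyz":[0,0,0.1],"spin":0},{"xyz":[0,0,0.2],"spin":0},{"xyz":[0,0,0.2],"spin":0},{"xyz":[0,0,0.1],"spin":0},{"xyz":[0,0,0.05],"spin":0},{"xyz":[0,0,0],"spin":0},{"xyz":[0,0,0],"spin":0},{"xyz":[0,0,0],"spin":0},{"xyz":[0,0,0],"spin":0}])

```text
time: 34.0
tool_pos: [620.9, -224.8, 115.8]
tcp_rot: [3.141, 0.0, 1.335]
contact_force: [-0.1, -0.7, -3.2]
grip_width: 23.8
finger_force: 30.0
```

```bash
python3 - <<'E'
from h import *
o=bot.get_obs();print(o['tool_pos'],o['tcp_rot'],o['contact_force'],togo([620.3,-224.8,63.4]))
cv2.imwrite('pics/s4.png',cv2.resize(bot.capture('scene')[195:295,290:420],None,fx=6,fy=6,interpolation=2))
E
```

```text
[ 620.88674798 -224.83042064  115.84725851] [3.14101378e+00 6.48366139e-05 1.33481011e+00] [-0.10277818 -0.74886738 -3.2297315 ] [-0.001 -0.007  0.656]
```

View pics/s4.png

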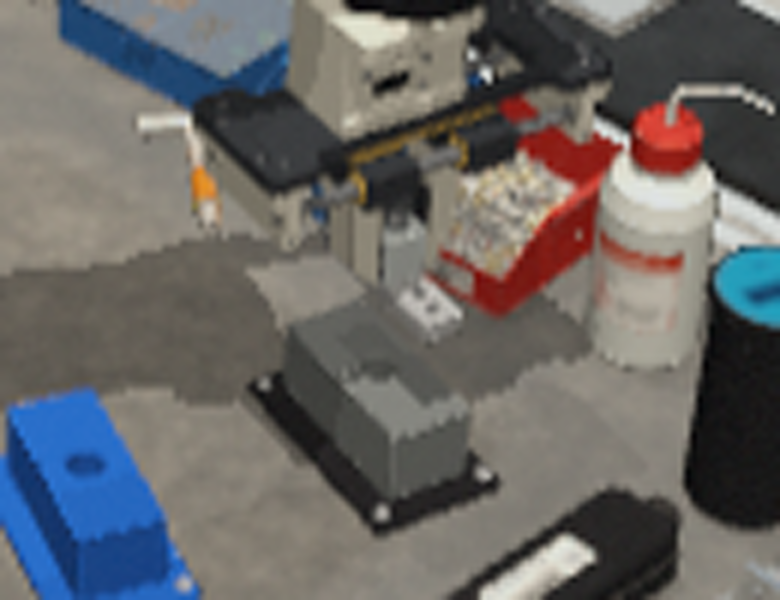

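The held gauge hangs level above the empty rest, whose hole is at scene px (353,256.3). I'll check that hole against the target.

```bash
python3 - <<'E'
from h import *
print(onz(bot.get_calibration('scene'),(352.6,255.9),50))
E
```

```text
[ 616.51743062 -228.03219828]
```

Emit:
jog_arm(targets=[{"xyz":[0,0,0.1],"spin":0},{"xyz":[0,0,0.15],"spin":0},{"xyz":[0,0,0.1],"spin":0},{"xyz":[0,0,0.03],"spin":0},{"xyz":[0,0,0],"spin":0},{"xyz":[0,0,0],"spin":0},{"xyz":[0,0,0],"spin":0},{"xyz":[0,0,0],"spin":0},{"xyz":[0,0,0],"spin":0},{"xyz":[0,0,0],"spin":0}])

```text
time: 35.3
tool_pos: [620.8, -224.8, 85.1]
tcp_rot: [3.142, -0.0, 1.335]
contact_force: [0.3, -0.4, -4.4]
grip_width: 23.9
finger_force: 30.0
```

Emit:
jog_arm(targets=[{"xyz":[-0.01,0,0],"spin":0},{"xyz":[0,0,0.04],"spin":0},{"xyz":[0,0,0.04],"spin":0},{"xyz":[0,0,0.03],"spin":0},{"xyz":[0,0,0.02],"spin":0},{"xyz":[0,0,0],"spin":0},{"xyz":[0,0,0],"spin":0},{"xyz":[0,0,0],"spin":0},{"xyz":[0,0,0],"spin":0},{"xyz":[0,0,0],"spin":0}])

```text
time: 36.55
tool_pos: [620.6, -225.6, 74.7]
tcp_rot: [3.142, -0.0, 1.335]
contact_force: [0.2, 0.3, -4.4]
grip_width: 23.6
finger_force: 30.0
```

The rod tip is about 3 mm inside the hole with no contact force. Continuing.

Emit:
jog_arm(targets=[{"xyz":[0,0,0.04],"spin":0},{"xyz":[0,0,0.04],"spin":0},{"xyz":[0,0,0.03],"spin":0},{"xyz":[0,0,0.01],"spin":0},{"xyz":[0,0,0],"spin":0},{"xyz":[0,0,0.005],"spin":0},{"xyz":[0,0,0],"spin":0},{"xyz":[0,0,0],"spin":0},{"xyz":[0,0,0],"spin":0},{"xyz":[0,0,0],"spin":0}])

```text
time: 37.8
tool_pos: [620.6, -225.6, 64.7]
tcp_rot: [3.141, -0.0, 1.335]
contact_force: [0.3, -0.6, -4.0]
grip_width: 23.7
finger_force: 30.0
```

Emit:
jog_arm(targets=[{"xyz":[0,0,0.005],"spin":0},{"xyz":[0,0,0],"spin":0},{"xyz":[0,0,0.005],"spin":0},{"xyz":[0,0,0],"spin":0},{"xyz":[0,0,0],"spin":0},{"xyz":[0,0,0],"spin":0},{"xyz":[0,0,0],"spin":0},{"xyz":[0,0,0],"spin":0},{"xyz":[0,0,0],"spin":0},{"xyz":[0,0,0],"spin":0}])

```text
time: 39.05
tool_pos: [620.6, -225.6, 63.9]
tcp_rot: [3.142, -0.0, 1.335]
contact_force: [-0.2, -0.9, -4.3]
grip_width: 24.0
finger_force: 30.0
```

Emit:
jog_arm(targets=[{"xyz":[0,0,0.005],"spin":0},{"xyz":[0,0,0],"spin":0},{"xyz":[0,0,0.003],"spin":0},{"xyz":[0,0,0],"spin":0},{"xyz":[0,0,0],"spin":0},{"xyz":[0,0,0],"spin":0},{"xyz":[0,0,0],"spin":0},{"xyz":[0,0,0],"spin":0},{"xyz":[0,0,0],"spin":0},{"xyz":[0,0,0],"spin":0}])

```text
time: 40.3
tool_pos: [620.6, -225.6, 63.5]
tcp_rot: [3.141, -0.0, 1.335]
contact_force: [-1.5, 0.8, 4.1]
grip_width: 23.9
finger_force: 30.0
```

Seated: the force has come up by 8 N at seat height. Release and withdraw.

Emit:
jog_arm(gripper=90, targets=[{"xyz":[0,0,0],"spin":0},{"xyz":[0,0,0],"spin":0},{"xyz":[0,0,0],"spin":0},{"xyz":[0,0,0],"spin":0},{"xyz":[0,0,0],"spin":0},{"xyz":[0,0,0],"spin":0},{"xyz":[0,0,0],"spin":0},{"xyz":[0,0,-0.2],"spin":0},{"xyz":[0,0,-0.4],"spin":0},{"xyz":[0,0,-0.5],"spin":0}])

```text
time: 41.55
tool_pos: [620.3, -225.4, 152.7]
tcp_rot: [-3.141, -0.0, 1.335]
contact_force: [1.1, -1.0, 0.6]
grip_width: 82.3
finger_force: 0.0
```

Emit:
jog_arm(targets=[{"xyz":[0,0,-0.5],"spin":0},{"xyz":[0,0,-0.3],"spin":0},{"xyz":[0.4,-0.4,0],"spin":0},{"xyz":[0.4,-0.4,0],"spin":0},{"xyz":[0,0,0],"spin":0},{"xyz":[0,0,0],"spin":0},{"xyz":[0,0,0],"spin":0},{"xyz":[0,0,0],"spin":0},{"xyz":[0,0,0],"spin":0},{"xyz":[0,0,0],"spin":0}])

```text
time: 42.8
tool_pos: [573.3, -148.6, 215.1]
tcp_rot: [-3.141, -0.0, 1.334]
contact_force: [-0.6, 0.0, -0.0]
grip_width: 82.6
finger_force: 0.0
```

```bash
python3 - <<'E'
from h import *
o=bot.get_obs();print(o['tool_pos'],o['contact_force'])
cv2.imwrite('pics/s5.png',cv2.resize(bot.capture('scene')[195:295,290:420],None,fx=6,fy=6,interpolation=2))
E
```

```text
[ 573.3393119  -148.57440115  215.07636303] [-0.56429322  0.03255828 -0.00209369]
```

View pics/s5.png

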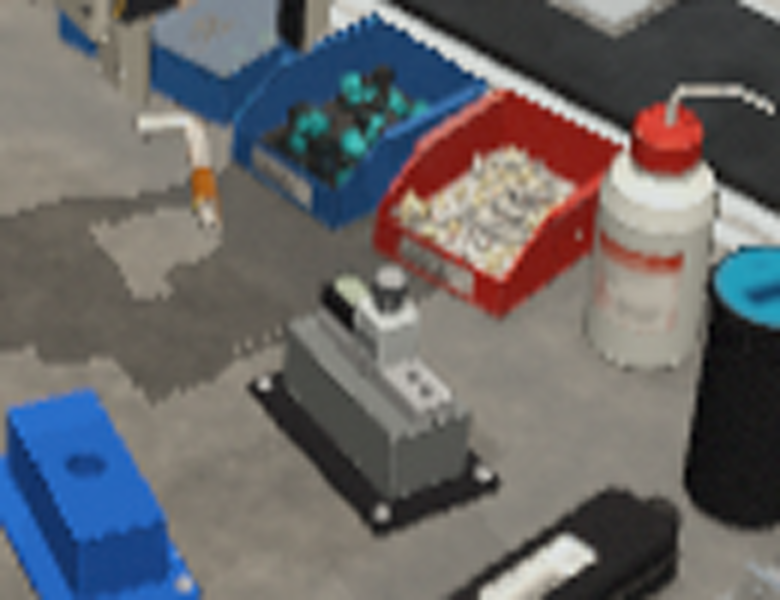

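The gauge stands upright on the grey rest with its cap lowered (about (390,290) in the crop) and the gripper clear. Handing in.

```bash
python3 -c "
from plant import bot
print(bot.close_job())"
```

```text
the job is handed in; nothing more can be done
None
```

I measured the plug at roughly 14.7 mm below the face (worked out from tool height and push force, not read off the gauge), put the gauge back upright and released on its rest, and handed the job in at about 43 s; no verdict came back.

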